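Weigh a valve body on the spring scale

TASK

Hang the small brass valve body by its lifting eye on the hook of the spring scale: lower it slowly and gently until the scale carries its whole weight before you let go, so that the hook neither jumps nor is pushed down. Let it settle, then record the weight by sliding the yellow rider down until it is level with the scale's red pointer. Leave the valve body hanging still and do not disturb the other things on the bench.

Things in the scene. Friction and masses are not known exactly. Their poses are not given: they have to be found in the camera images.
- valve_body: The part to be weighed: a brass valve body (foot 46 x 34 mm, body 62 mm long along its y with round 42 mm end flanges, up to 46 mm high) with an upright steel lifting eye on top, 114 mm high in all, mass unknown between 0.2 and 0.7 kg. Origin at the centre of its underside, z up; it starts standing upright. The eye's opening looks along the body's x axis.
- eye_grip (a point): Middle of the lifting eye, 80 mm above the underside; axes as the body's. Two flat upright flanks, 40 mm apart outside along y, 10 mm thick along x, from 16 mm below to 15 mm above this point. The opening between them is 22 mm wide along y, from 14 mm below to 24 mm above this point, under an arched crown of 10 mm round bar. The end flanges' tops lie 34 mm below this point.
- eye_crown (a point): Highest point of the opening in the lifting eye (underside of the crown), 24 mm above eye_grip. It rests on the hook bar when the part hangs.
- spring_scale: Spring scale, fixed to the bench, 315 mm high. Origin at the foot of its blue column (36 x 44 mm), z up; its front, with the hook, looks along its -x axis. White face and rider rod on its -y side.
- hook_saddle (a point): Top of the hook's 8 mm round bar at the bottom of its dip; moves with the hook, 280 mm above the bench unloaded. Axes as the scale's. The bar sticks out along the scale's -x and this point is 115 mm before the column axis; nearer the column the bar is level, its top 4 mm above this point. The bar's tip, 17 mm further out, turns up to 17 mm above this point; the lowest surface is 8 mm below it.
- scale_hook (a joint): How far the hook and its red pointer are pulled down, m: 0 unloaded, grows downward, end stop at 0.155. Spring of 50 N/m, lightly damped, so an unsettled load bobs for a few seconds.
- pointer_tip (a point): Tip of the red pointer bar (3 mm high) that moves with the hook in front of the white face; this point is level with the hook_saddle point.
- rider (a joint): How far the rider has been slid down its rod, m: 0 at the top, grows downward, up to 0.155. It stays where it is left (about 2 N of friction). The rider is level with the pointer when this value equals that of joint scale_hook.
- paddle_top (a point): Centre of the top face (30 mm along x, 16 mm along y) of the rider's yellow thumb paddle, a 20 mm high block 85 mm before the rider's rod, 100 mm beside the hook bar towards the scale's -y; axes as the scale's. The rider's index line is 10 mm below this point. Can be pushed down from above or pinched across y.
- multimeter: Bystander: yellow multimeter, 156 x 74 x 44 mm, lying on the bench; origin under its centre.
- solder_reel: Bystander: blue solder reel, 55 mm across, 30 mm high; origin under its centre.
- red_driver: Bystander: flat screwdriver with a red handle, 170 mm long, lying on the bench; origin under its centre.
- tape_roll: Bystander: roll of black tape, 62 mm across, 19 mm high; origin under its centre.
- blue_pen: Bystander: blue pen, 142 mm long, lying on the bench; origin under its centre.
- battery_block: Bystander: black and yellow block battery, 52 x 26 x 18 mm; origin under its centre.

How it is judged:
By the outcome, as a careful person would: the job done as asked, in the order asked, and still so for the second after the job is handed in, with the robot touching nothing.
It also fails if it takes over 72 s, if anything falls off the work surface, if the arm or the gripper's body presses on something with over 40 N, if the wrist force passes 120 N, or if a joint passes its speed limit or range.

ROBOT

A 7-joint arm with a two-finger parallel gripper is mounted at the origin on a cart in front of the work surface, level with it; the furniture and walls round the work are solid. World frame = base frame: x ahead of the robot, y to its left, z up, the work surface at z = 0. Lengths are in m, angles in rad, forces in N, time in s.
With the tool pointing down it reaches from about 0.425 to 0.95 m from the base axis. Payload 4.7 kg.
Tool frame: the origin (TCP) lies between the finger pads; the fingertips stand 22 mm ahead of it and the grasp point (between the pads) lies 3 mm ahead of it (env.finger_overhang is the distance from the TCP to the fingertips, in m); z points along the fingers, y is the line along which they close (so a half turn about z gives the same grasp; the last joint's range is limited). The gripper opens to 87 mm and grips with 3 to 60 N. Pads are 19 mm wide; open, the fingers measure 117 mm over their backs; the gripper's body (75 mm by 190 mm) begins 51 mm behind the grasp point.
Start: joints at [1.097, 0.469, -0.049, 1.532, 0.024, 1.141, -0.082], TCP at [0.29, -0.609, 0.245] pointing down, gripper open.
Joint ranges: [-2.59, 2.59], [-0.33, 1.99], [-1.39, 1.29], [0.1, 2.45], [-1.04, 4.18], [0.21, 1.99], [-2.66, 2.66]. Speed limits (rad/s): [2.57, 2.57, 3.14, 3.14, 3.14, 3.14, 3.14].

INTERFACE

Orientations are given as a unit quaternion [x, y, z, w].
In Python, from station import env gives the robot as it stands.
- The arm moves only by the shell command python3 -m crank 'ROWS' [OPENING] [FORCE]. ROWS is JSON, one flat list of numbers, 4 for each row, row after row: the shift along the tool's x, y, z in mm, then the turn about the tool's z in rad. A call has exactly 5 rows; each row is the pose to reach, as a shift and turn from the pose commanded when the call began, along the tool's axes at that moment; what a row does not reach only later rows make up. A row lasts 1/8 s, in which the tool goes at most 62.5 mm and 10.7 degrees, less where a joint would pass 70% of its speed; a pose out of reach is approached as far as the arm can. A call with a gripper value outside its range is refused whole. OPENING is the closure in counts, from 0 (fully open) to 255 (shut), set as the call begins (- or left out, the last holds). The fingers move at their own pace and stop on an object; FORCE is the grip in N (left out, the last holds). Time passes only in rows, so rows that repeat a pose let the fingers close, or fill a call up. It gives the time, the measured TCP pose, the force, the opening and the grip force at its end, in the units of the state.
- env.read_state(): the state, without advancing time (a new reading comes with each control period).
- env.get_image(name): name is "side" or "top"; returns (picture, depth): 400x640x3 uint8, red, green, blue; 400x640 float32, m along the optical axis (not along the pixel's ray), 0 where there is no reading.
- env.get_calibration(name): a dict with "K" (3x3 intrinsics, pixels), "position" and "rotation" of the camera in the world. Camera axes: x right, y up, looking along -z (the intrinsics and any distortion apply to the point x, -y, -z); pixel columns grow to the right and rows downward; lengths in m; the calibration is good to about 2 mm. A picture is of the moment at which its call begins. get_calibration takes no time and is no camera call.
- env.hand_in(): hands the job in; it is judged then, once.
The state is a dict: "time_s": time; "joint_positions": joint angles; "qvel": joint speeds; "joint_efforts": joint torques, N m; "tcp_pos": TCP position; "orientation": TCP orientation; "wrist_force": force on the tool from outside, world axes, zero at the start; "wrist_torque": the same for the moment, N m; "opening": finger opening in m; "grasp_force": force on a finger pad.
Only numpy, scipy, OpenCV 4.12 (cv2) and the standard library are available. Lean on these libraries where they do the work, as an engineer would, in place of code of your own. Each camera call takes 0.05 s, during which the arm holds its last target. There are 200 camera calls.

## Working session

There is one attempt and no reset: what is moved stays moved. The work goes in short steps, Python scripts to look and compute and a shell command to move; the robot and the scene stay as the last step left them, time stands still between calls to the robot, and variables do not carry over. Pictures are saved under pics/ and viewed, at most 10 in all, crops included, and the job is handed in when it is done.

```bash
mkdir -p pics; ls
cat > h.py <<'E'
import numpy as np, cv2
from station import env
def snap(n):
    im,d=env.get_image(n); c=env.get_calibration(n); return im,d,c
def world(c,u,v,d):
    K=np.array(c["K"]);u=np.asarray(u,float);v=np.asarray(v,float)
    p=np.stack([(u-K[0,2])/K[0,0]*d,-(v-K[1,2])/K[1,1]*d,-d+0*u],-1)
    return p@np.array(c["rotation"]).T+np.array(c["position"])
def plane(c,u,v,z):
    o=np.array(c["position"]);r=world(c,u,v,1.0)-o
    return o+r*((z-o[2])/r[...,2])[...,None]
E
python3 - <<'E'
from h import *
for n in("side","top"):
    im,d,c=snap(n); cv2.imwrite(f"pics/{n}0.png",im[:,:,::-1]); np.savez(f"{n}0.npz",im=im,d=d)
    print(n,{k:(np.round(np.array(v),4).tolist() if k!="x" else v) for k,v in c.items()})
s=env.read_state(); print(s)
E
```

```text
pics
side {'K': [[409.0786, 0.0, 320.6168], [0.0, 409.0786, 201.1702], [0.0, 0.0, 1.0]], 'position': [-0.4879, 0.3758, 1.0832], 'rotation': [-0.2424, 0.3599, 0.7545, -0.4924]}
top {'K': [[372.557, 0.0, 318.1241], [0.0, 372.557, 205.4925], [0.0, 0.0, 1.0]], 'position': [0.4291, -0.0427, 1.2945], 'rotation': [-0.0395, 0.0332, 0.7109, -0.7014]}
{'time_s': 0.1, 'joint_positions': array([ 1.09713995,  0.46935277, -0.04859094,  1.53356438,  0.02411951,
        1.14103287, -0.08225783]), 'qvel': array([-0.00091173, -0.00053924, -0.00040069, -0.00381552,  0.00180268,
        0.00180829, -0.00072502]), 'joint_efforts': array([ 1.31662051e-03, -5.09167063e+01, -8.08023778e-02, -2.36830133e+01,
       -6.14466285e-02,  3.44558142e-02,  6.48573018e-05]), 'tcp_pos': array([ 0.29019873, -0.60887327,  0.24361402]), 'orientation': array([ 9.75366987e-01,  2.20586619e-01, -2.35304218e-04, -8.53704599e-04]), 'wrist_force': array([ 0.43862346, -0.58113269, -0.03068703]), 'wrist_torque': array([ 0.00119408,  0.07336409, -0.01738563]), 'grasp_force': 0.0, 'opening': 0.08707708387158808}
```

View pics/side0.png

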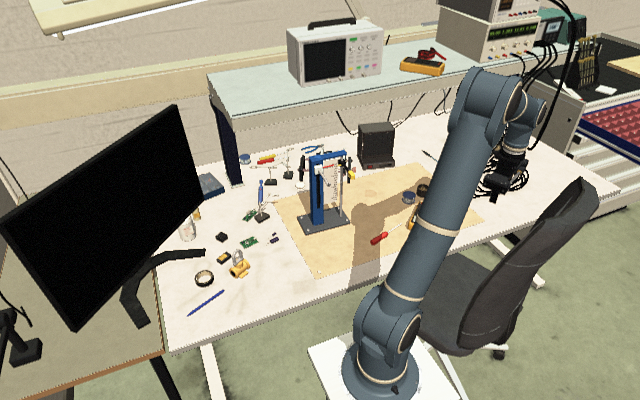

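View pics/top0.png

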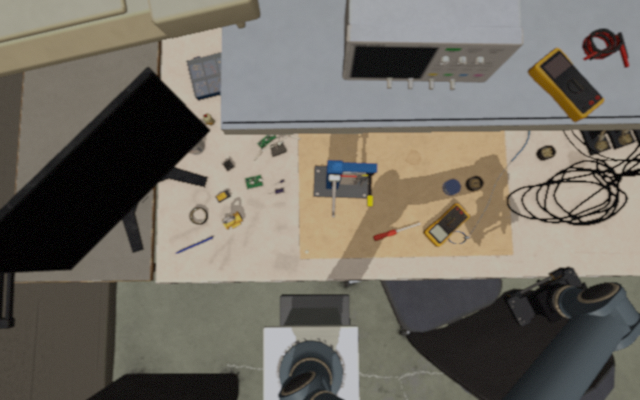

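Side view: scale at about (325,190), brass valve body at about (238,265) with tape and pen near it. Top view: scale at (340,180) with its hook bar running down to (333,215), yellow paddle at (370,200), valve body at (233,218).

```bash
sed -i 's/^from station.*/&\nfrom scipy.spatial.transform import Rotation as R/; s/np.array(c\["rotation"\]).T/R.from_quat(c["rotation"]).as_matrix().T/' h.py
python3 - <<'E'
from h import *
out=[]
for n,(a,b,w,h) in {"top":(180,150,210,100),"side":(195,140,170,150)}.items():
    z=np.load(n+"0.npz"); im,d=z["im"],z["d"]; c=env.get_calibration(n)
    s=min(800//w,600//h)
    cv2.imwrite(f"pics/{n}crop.png",cv2.resize(im[b:b+h,a:a+w,::-1],None,fx=s,fy=s,interpolation=cv2.INTER_CUBIC))
    hsv=cv2.cvtColor(im,cv2.COLOR_RGB2HSV)
    v,u=np.mgrid[0:400,0:640]; P=world(c,u,v,d)
    m=(d>0)&(abs(P[...,0]-.55)<.35)&(abs(P[...,1])<.5)&(P[...,2]<.4)
    # valve
    print(n,"bench z",np.round(np.median(P[m&(abs(P[...,2])<.03)][:,2]),4))
    for name,lo,hi in(("yellow",(18,120,90),(35,255,255)),("red",(0,150,80),(8,255,255)),("blue",(98,120,50),(120,255,255))):
        mm=(cv2.inRange(hsv,lo,hi)>0)&m
        k,l,st,ce=cv2.connectedComponentsWithStats(mm.astype(np.uint8))
        for i in range(1,k):
            if st[i,4]>6:
                q=P[l==i]; print(name,ce[i].round(),st[i,4],np.median(q,0).round(3),q.min(0).round(3),q.max(0).round(3))
E
```

```text
top bench z -0.0017
yellow [365. 175.] 11 [ 0.619 -0.169  0.267] [ 0.618 -0.197  0.008] [ 0.67  -0.158  0.271]
yellow [221. 196.] 57 [0.599 0.304 0.016] [0.585 0.287 0.008] [0.613 0.319 0.02 ]
yellow [370. 200.] 79 [ 0.548 -0.177  0.276] [ 0.532 -0.225 -0.004] [ 0.597 -0.169  0.281]
yellow [437. 230.] 258 [ 0.46  -0.427  0.03 ] [ 0.417 -0.499 -0.003] [ 0.561 -0.39   0.04 ]
yellow [234. 221.] 130 [0.508 0.25  0.037] [0.487 0.229 0.001] [0.541 0.286 0.074]
red [384. 235.] 106 [ 0.458 -0.255  0.02 ] [ 0.443 -0.293  0.012] [ 0.474 -0.221  0.027]
blue [349. 167.] 461 [ 0.632 -0.113  0.313] [ 0.617 -0.188  0.281] [ 0.65 -0.06  0.32]
blue [328. 184.] 25 [ 0.619 -0.066  0.116] [ 0.618 -0.073  0.055] [ 0.621 -0.061  0.189]
side bench z -0.0015
yellow [339. 165.] 7 [ 0.619 -0.168  0.268] [ 0.616 -0.174  0.265] [ 0.627 -0.164  0.273]
yellow [351. 174.] 52 [ 0.538 -0.173  0.274] [ 0.524 -0.357  0.03 ] [ 0.864 -0.167  0.282]
yellow [196. 215.] 27 [0.855 0.348 0.029] [0.848 0.336 0.017] [0.861 0.359 0.04 ]
yellow [411. 223.] 40 [ 0.459 -0.399  0.03 ] [ 0.445 -0.452  0.005] [ 0.524 -0.389  0.037]
yellow [222. 257.] 34 [0.597 0.303 0.016] [0.582 0.289 0.013] [0.611 0.319 0.02 ]
yellow [240. 268.] 178 [0.501 0.26  0.035] [0.477 0.228 0.   ] [0.55  0.297 0.06 ]
red [330. 165.] 8 [ 0.612 -0.127  0.28 ] [ 0.608 -0.141  0.278] [ 0.62  -0.116  0.284]
red [370. 166.] 8 [ 0.887 -0.455  0.017] [ 0.879 -0.46   0.013] [ 0.892 -0.446  0.025]
red [378. 238.] 98 [ 0.45  -0.251  0.019] [ 0.435 -0.298  0.005] [ 0.469 -0.217  0.029]
blue [319. 186.] 758 [ 0.618 -0.075  0.199] [ 0.562 -0.191  0.016] [ 0.65  -0.056  0.319]
blue [206. 302.] 73 [0.429 0.397 0.006] [0.401 0.335 0.   ] [0.457 0.455 0.012]
```

View pics/topcrop.png

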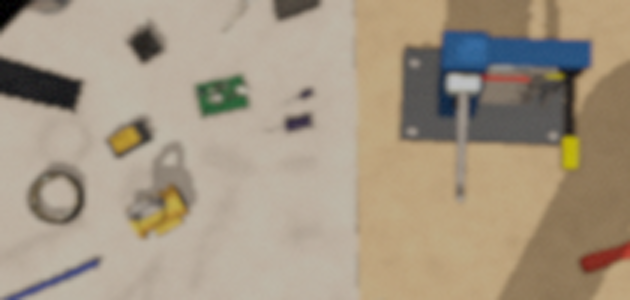

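View pics/sidecrop.png

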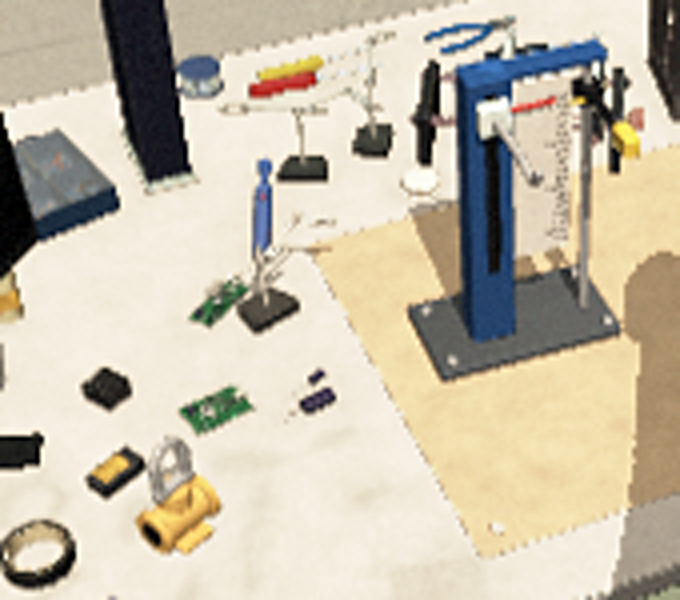

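The crops show the valve body with its eye leaning over its shadow, the axis running diagonally (about 30° in the image). The scale is nearly square to the bench: bar tip at (460,195) in the top crop, paddle at (570,150).

Run:
```python
from h import *
A=[]
for n in("side","top"):
    z=np.load(n+"0.npz"); im,d=z["im"],z["d"]; c=env.get_calibration(n)
    hsv=cv2.cvtColor(im,cv2.COLOR_RGB2HSV).astype(int)
    v,u=np.mgrid[0:400,0:640]; P=world(c,u,v,d); ok=d>0
    near=ok&(abs(P[...,0]-.505)<.06)&(abs(P[...,1]-.262)<.06)
    e=P[near&(P[...,2]>.062)&(P[...,2]<.13)]
    def line(q):
        m=np.median(q,0)[:2]; w,V=np.linalg.eigh(np.cov(q[:,:2].T)); dd=V[:,1]; t=(q[:,:2]-q[:,:2].mean(0))@dd
        return q[:,:2].mean(0).round(4),np.degrees(np.arctan2(dd[1],dd[0])).round(1),np.percentile(t,[2,98]).round(4),np.sqrt(w).round(4),len(q)
    print(n,"eye",line(e),e[:,2].max(),e[:,:2].min(0),e[:,:2].max(0))
    b=P[near&(P[...,2]>.004)&(hsv[...,1]>100)]; print("body",line(b))
    t=P[near&(P[...,2]>.037)&(P[...,2]<.05)]; print("body top",line(t))
    h=P[ok&(P[...,2]>.26)&(P[...,2]<.305)&(abs(P[...,0]-.56)<.055)&(abs(P[...,1]+.08)<.03)]
    print("hook",line(h),h.min(0),h.max(0))
    for x in(.505,.52,.54,.56,.58): 
        q=h[abs(h[:,0]-x)<.008]; print(x,np.median(q,0).round(4) if len(q) else None,len(q), q[:,2].max() if len(q) else 0)
    p=P[ok&(P[...,2]>.277)&(P[...,2]<.287)&(abs(P[...,0]-.545)<.04)&(abs(P[...,1]+.177)<.02)]
    print("paddle top",p.mean(0),p.min(0),p.max(0),len(p))
    tp=P[ok&(P[...,2]>.30)&(P[...,2]<.33)&(abs(P[...,0]-.63)<.04)&(abs(P[...,1]+.12)<.09)]
    print("arm",line(tp))
    bs=P[ok&(P[...,2]>.008)&(P[...,2]<.016)&(abs(P[...,0]-.62)<.08)&(abs(P[...,1]+.11)<.1)]
    r=cv2.minAreaRect((bs[:,:2]*1000).astype(np.float32)); print("base",r)
```

```text
side eye (array([0.5091, 0.2633]), np.float64(117.6), array([-0.0205,  0.0191]), array([0.0033, 0.0131]), 98) 0.11582095022517136 [0.49437139 0.2436267 ] [0.5239173  0.28228405]
body (array([0.5009, 0.2629]), np.float64(109.0), array([-0.0336,  0.0296]), array([0.0077, 0.0196]), 236)
body top (array([0.505 , 0.2639]), np.float64(114.5), array([-0.0331,  0.027 ]), array([0.0064, 0.0211]), 68)
hook (array([ 0.5878, -0.077 ]), np.float64(176.5), array([-0.0269,  0.0721]), array([0.0088, 0.0294]), 125) [ 0.50617404 -0.10783124  0.26031976] [ 0.61490899 -0.0625248   0.30442758]
0.505 [ 0.5064 -0.0735  0.2773] 2 0.27764425510298707
0.52 [ 0.5202 -0.0733  0.2775] 7 0.28132216127358256
0.54 [ 0.5415 -0.0744  0.2816] 7 0.2838866592367746
0.56 [ 0.5585 -0.0741  0.2825] 7 0.2848971927824886
0.58 [ 0.5791 -0.0761  0.2817] 8 0.28332993263147377
paddle top [ 0.54048649 -0.17519377  0.27947574] [ 0.52399106 -0.18031279  0.27767328] [ 0.55797275 -0.17102764  0.28162502] 12
arm (array([ 0.6254, -0.1189]), np.float64(88.2), array([-0.0709,  0.0605]), array([0.0096, 0.0398]), 273)
base ((639.0622558593
[... 569 characters left out ...]
.0345]), 168) [ 0.50622426 -0.10958734  0.26461708] [ 0.61495246 -0.06505784  0.29811536]
0.505 [ 0.5096 -0.0745  0.2845] 9 0.2931151411947983
0.52 [ 0.5197 -0.0748  0.2778] 18 0.28092733614590415
0.54 [ 0.5404 -0.0778  0.2803] 16 0.28436518072818706
0.56 [ 0.5606 -0.0781  0.2821] 18 0.28423879054693235
0.58 [ 0.579  -0.0784  0.2818] 17 0.28436069054825075
paddle top [ 0.54435706 -0.17689079  0.27843671] [ 0.53333836 -0.18244433  0.2770272 ] [ 0.55832393 -0.17076495  0.28111846] 23
arm (array([ 0.633 , -0.1214]), np.float64(87.3), array([-0.0693,  0.0611]), array([0.0091, 0.0397]), 580)
base ((643.2821655273438, -110.60794830322266), (187.4945526123047, 107.18594360351562), 87.2614974975586)
```

```bash
python3 -m crank '[0,0,-60,0, 0,0,-120,0, 0,0,-180,0, 0,0,-200,0, 0,0,-200,0]' 0
python3 - <<'E'
from h import *
im,d,c=snap("side")
T=env.read_state(); print(T["tcp_pos"],T["wrist_force"])
v,u=np.mgrid[0:400,0:640]; P=world(c,u,v,d)
a,t=T["tcp_pos"],R.from_quat(T["orientation"]).as_matrix()
L=(P-a)@t
m=(d>0)&(abs(L[...,0])<.2)&(abs(L[...,1])<.2)&(L[...,2]<.03)&(L[...,2]>-.2)
for lo,hi in((-.2,-.12),(-.12,-.08),(-.08,-.045),(-.045,.02)):
    q=L[m&(L[...,2]>lo)&(L[...,2]<hi)]
    if len(q): print(lo,hi,len(q),np.percentile(q[:,:2],[1,99],axis=0).round(3).tolist())
for n in("side","top"):
    z=np.load(n+"0.npz"); P=world(env.get_calibration(n),u,v,z["d"])
    m=(z["d"]>0)&(P[...,2]>.05)&(P[...,2]<.9)&(P[...,1]>.3)&(P[...,1]<.8)&(P[...,0]>.1)&(P[...,0]<.95)
    q=P[m]; 
    for zl in(.05,.15,.3,.45,.6):
        w=q[(q[:,2]>zl)&(q[:,2]<zl+.15)]
        if len(w): print(n,zl,len(w),np.percentile(w[:,:2],[1,99],axis=0).round(2).tolist(), w[w[:,1]<np.percentile(w[:,1],3)].mean(0).round(2))
y,x=[int(k) for k in np.argwhere(abs(L[...,:2]).max(-1)+abs(L[...,2]+.05)<.2).mean(0)]
cr=im[max(0,y-60):y+60,max(0,x-75):x+75,::-1]
cv2.imwrite("pics/grip.png",cv2.resize(cr,None,fx=4,fy=4,interpolation=cv2.INTER_CUBIC))
E
```

```text
time_s: 0.72
tcp_pos: [0.2907, -0.6096, 0.446]
orientation: [0.975, 0.221, 0.0, 0.002]
wrist_force: [0.1, 0.4, -1.7]
opening: 0.0869
grasp_force: 0.0
[ 0.29039737 -0.60917105  0.44387973] [-0.30586335  0.4449081  -1.86786839]
-0.2 -0.12 672 [[-0.038, -0.054], [0.023, 0.008]]
-0.12 -0.08 583 [[-0.038, -0.099], [0.028, 0.089]]
-0.08 -0.045 390 [[-0.039, -0.095], [0.031, 0.081]]
-0.045 0.02 136 [[-0.013, -0.062], [0.009, 0.05]]
side 0.05 3112 [[0.36, 0.32], [0.79, 0.74]] [0.78 0.32 0.17]
side 0.15 7448 [[0.36, 0.32], [0.79, 0.74]] [0.79 0.32 0.22]
side 0.3 9493 [[0.37, 0.32], [0.79, 0.75]] [0.79 0.33 0.37]
side 0.45 5984 [[0.37, 0.33], [0.8, 0.75]] [0.79 0.33 0.49]
top 0.05 2160 [[0.36, 0.31], [0.87, 0.73]] [0.79 0.31 0.17]
top 0.15 5665 [[0.37, 0.31], [0.8, 0.73]] [0.79 0.32 0.22]
top 0.3 8581 [[0.37, 0.32], [0.8, 0.73]] [0.8  0.32 0.38]
top 0.45 6212 [[0.45, 0.32], [0.81, 0.67]] [0.8  0.33 0.49]
```

View pics/grip.png

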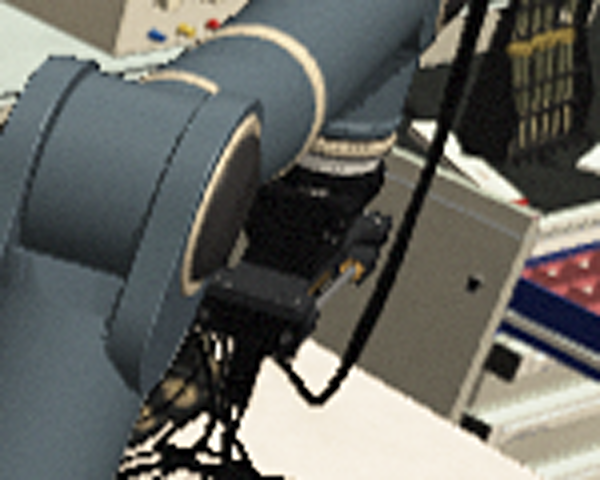

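The gripper body spans ±95 mm along its closing line, so its end would meet the paddle if the part were hung square. I will yaw the part about 27° on the hook. First, the move to the valve.

```bash
python3 -m crank '[44,-40,0,0, 88,-80,0,0, 133,-121,0,0, 178,-162,0,0, 222,-202,0,0]' 0 | grep tcp
python3 -m crank '[44,-40,0,0, 88,-80,0,0, 130,-118,0,0, 161,-169,0,0, 192,-220,0,0]' | grep tcp
python3 -m crank '[31,-51,0,0, 62,-102,0,0, 93,-154,0,0, 124,-205,0,0, 150,-248,0,0]' | grep tcp
python3 -m crank '[5,-10,0,0, 11,-21,0,-0.06, 11,-21,0,-0.06, 11,-21,0,-0.06, 11,-21,0,-0.06]'
python3 - <<'E'
from h import *
s=env.read_state(); print(s["tcp_pos"],s["orientation"],s["joint_positions"].round(2),s["wrist_force"])
m=R.from_quat(s["orientation"]).as_matrix();print(m.round(4))
A=[]
for n in("side","top"):
    im,d,c=snap(n); v,u=np.mgrid[0:400,0:640]; P=world(c,u,v,d)
    q=P[(d>0)&(abs(P[...,0]-.512)<.035)&(abs(P[...,1]-.262)<.035)&(P[...,2]>.066)&(P[...,2]<.12)]
    print(n,len(q),q.min(0) if len(q) else 0,q.max(0) if len(q) else 0)
    if n=="side":cv2.imwrite("pics/pre.png",cv2.resize(im[140:340,120:385,::-1],None,fx=3,fy=3))
E
```

```text
tcp_pos: [0.4038, -0.3289, 0.4421]
tcp_pos: [0.4818, -0.0485, 0.4421]
tcp_pos: [0.5104, 0.24, 0.4421]
time_s: 3.28
tcp_pos: [0.5125, 0.2607, 0.4447]
orientation: [0.969, 0.249, 0.0, 0.0]
wrist_force: [-0.3, -0.2, 0.1]
opening: 0.0871
grasp_force: 0.0
[0.51253516 0.26069557 0.44473002] [9.68572231e-01 2.48732101e-01 2.31644289e-04 3.47620774e-04] [-0.    0.27 -0.7   1.44  0.17  1.5  -1.77] [-0.31977941 -0.22577454  0.09442839]
[[ 8.763e-01  4.818e-01  6.000e-04]
 [ 4.818e-01 -8.763e-01 -6.000e-04]
 [ 3.000e-04  8.000e-04 -1.000e+00]]
side 80 [0.49599026 0.2436835  0.0660451 ] [0.52296149 0.28219081 0.11382163]
top 53 [0.50163823 0.2420813  0.06655528] [0.52698539 0.27850362 0.116631  ]
```

View pics/pre.png

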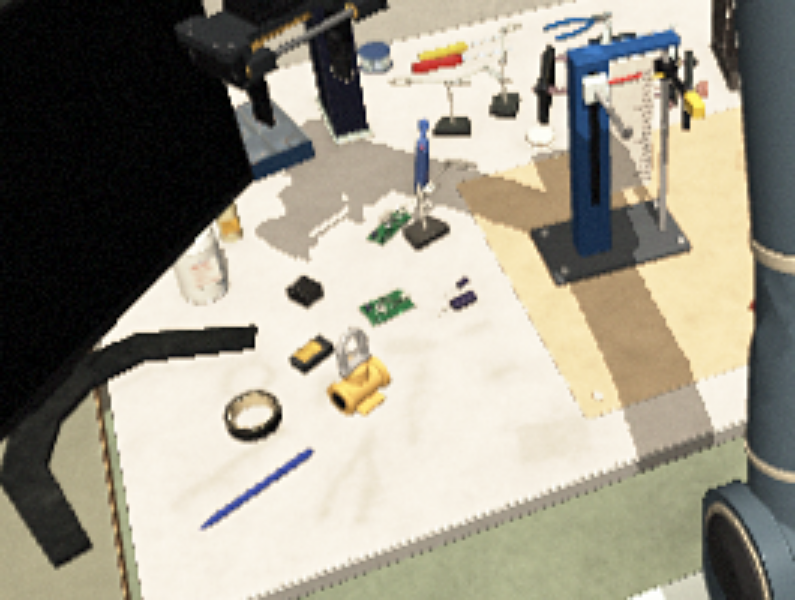

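View: the fingers hang above the valve (valve at (357,370)), clear of the monitor. Descend, close gently and lift.

```bash
python3 -m crank '[0,-1,50,0, 0,-1,110,0, 0,-1,170,0, 0,-1,225,0, 0,-1,270,0]' 0 | grep tcp
python3 -m crank '[0,0,30,0, 0,0,60,0, 0,0,80,0, 0,0,92,0, 0,0,92,0]' | egrep 'tcp|wrist'
python3 -m crank '[0,0,0,0, 0,0,0,0, 0,0,0,0, 0,0,0,0, 0,0,0,0]' 130 15
```

```text
tcp_pos: [0.5115, 0.2618, 0.1725]
tcp_pos: [0.5117, 0.2626, 0.0823]
wrist_force: [0.1, 0.4, -0.1]
time_s: 5.25
tcp_pos: [0.5118, 0.2627, 0.0827]
orientation: [0.968, 0.25, 0.0, 0.0]
wrist_force: [0.2, 0.8, -0.2]
opening: 0.0467
grasp_force: 0.0
```

```bash
python3 -m crank '[0,0,0,0, 0,0,0,0, 0,0,0,0, 0,0,0,0, 0,0,0,0]' 255 25|egrep 'wrist|open|grasp'
python3 -m crank '[0,0,-10,0, 0,0,-20,0, 0,0,-30,0, 0,0,-40,0, 0,0,-40,0]' 
python3 -m crank '[0,0,0,0, 0,0,0,0, 0,0,0,0, 0,0,0,0, 0,0,0,0]' |egrep 'wrist|open|grasp|tcp'
python3 - <<'E'
from h import *
for n in("side","top"):
    im,d,c=snap(n); v,u=np.mgrid[0:400,0:640]; P=world(c,u,v,d)
    if n=="side":cv2.imwrite("pics/lift.png",cv2.resize(im[180:330,160:310,::-1],None,fx=4,fy=4))
s=env.read_state();print(s["wrist_force"],s["tcp_pos"],s["wrist_torque"])
E
```

```text
wrist_force: [-0.3, 0.9, -0.1]
opening: 0.0395
grasp_force: 25.0
time_s: 6.5
tcp_pos: [0.5123, 0.2631, 0.1237]
orientation: [0.968, 0.25, 0.001, -0.0]
wrist_force: [0.2, -0.3, -1.9]
opening: 0.0399
grasp_force: 25.0
tcp_pos: [0.5117, 0.2627, 0.1225]
wrist_force: [0.6, -0.1, -2.7]
opening: 0.0396
grasp_force: 25.0
[-0.22943884 -0.35011611 -2.32464066] [0.5117305  0.26273365 0.12252134] [-0.01608354  0.01016058  0.04710985]
```

View pics/lift.png

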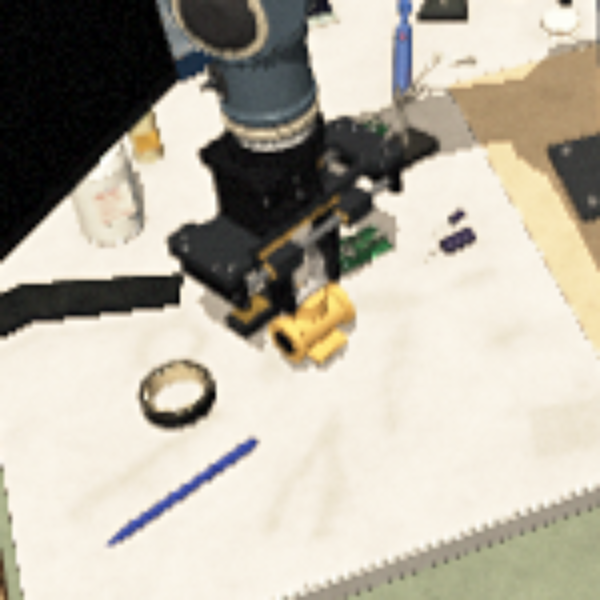

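Valve lifted cleanly, body at (315,320) in the crop, weight about 2.4 N, so about 48 mm of pull is expected. Next, carry it to a point in front of the hook.

```bash
python3 -m crank '[0,0,-40,0, 0,0,-90,0, 0,0,-135,0, 0,0,-165,0, 0,0,-178,0]' | egrep 'tcp|wrist'
python3 -m crank '[-15,20,0,0.04, -40,50,0,0.1, -62,79,0,0.165, -84,106,0,0.22, -105,132,0,0.275]' | egrep 'tcp|wrist'
python3 -m crank '[-13,31,0,0.055, -26,62,0,0.11, -40,94,0,0.165, -55,132,0,0.235, -66,156,0,0.277]' | egrep 'tcp|wrist'
python3 -m crank '[0,0,0,0, 0,0,0,0, 0,0,0,0, 0,0,0,0, 0,0,0,0]'
python3 - <<'E'
from h import *
s=env.read_state();m=R.from_quat(s["orientation"]).as_matrix();t=s["tcp_pos"]
print(t,np.degrees(np.arctan2(m[1,0],m[0,0])),s["joint_positions"].round(2),s["wrist_force"])
v,u=np.mgrid[0:400,0:640]
for n in("side","top"):
    im,d,c=snap(n);P=world(c,u,v,d)
    h=P[(d>0)&(P[...,2]>.27)&(P[...,2]<.29)&(abs(P[...,0]-.56)<.04)&(abs(P[...,1]+.077)<.015)]
    for x in(.53,.55,.57,.59):
        q=h[abs(h[:,0]-x)<.01]
        if len(q):print(n,x,q.mean(0).round(4),len(q))
    e=P[(d>0)&(np.hypot(P[...,0]-t[0],P[...,1]-t[1])<.05)&(P[...,2]<t[2]-.03)&(P[...,2]>t[2]-.09)]
    print("body",e.mean(0) if len(e) else 0,len(e))
    if n=="side":cv2.imwrite("pics/hookpre.png",cv2.resize(im[120:270,230:400,::-1],None,fx=4,fy=4))
E
```

```text
tcp_pos: [0.512, 0.2633, 0.3024]
wrist_force: [0.6, 0.1, -2.6]
tcp_pos: [0.4827, 0.0949, 0.2994]
wrist_force: [-0.2, 0.2, -3.5]
tcp_pos: [0.4539, -0.0724, 0.2996]
wrist_force: [1.3, 0.5, -3.7]
time_s: 9.72
tcp_pos: [0.455, -0.0701, 0.3006]
orientation: [1.0, -0.023, 0.0, -0.0]
wrist_force: [0.4, -0.2, -3.0]
opening: 0.0395
grasp_force: 25.0
[ 0.45500261 -0.07006095  0.30055492] -2.6484585270940886 [ 0.48  0.09 -0.45  1.92  0.04  1.14 -1.6 ] [ 0.35638904 -0.24757356 -2.97719831]
body [ 0.44443596 -0.06644133  0.24475741] 278
top 0.53 [ 0.5324 -0.0762  0.2797] 14
top 0.55 [ 0.5501 -0.078   0.2812] 23
top 0.57 [ 0.5703 -0.0783  0.2818] 21
top 0.59 [ 0.5899 -0.0787  0.2808] 21
body 0 0
```

View pics/hookpre.png

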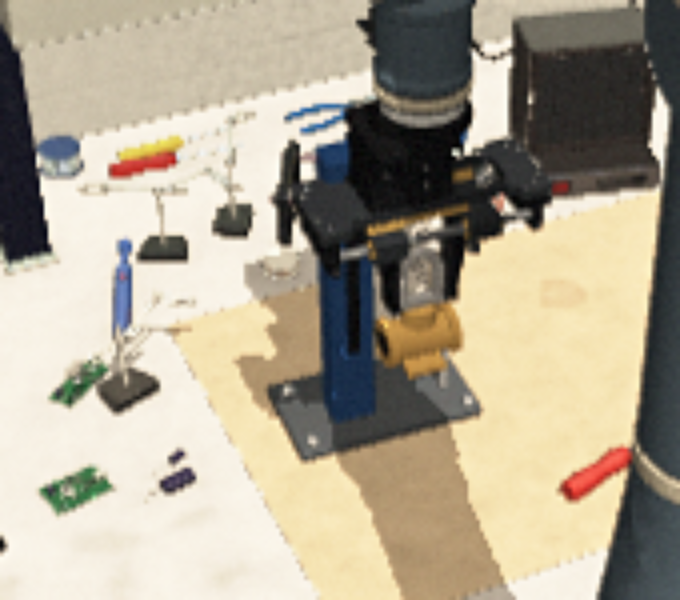

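The eye (420,275 in the crop) faces the hook bar, with the opening visible. Lower 20 mm and thread it onto the bar.

```bash
python3 -m crank '[0,2,-0,0, 0,2,10,0, 0,2,20,0, 0,2,20,0, 10,2,20,0]' | egrep 'tcp|wrist'
python3 -m crank '[10,0,0,0, 20,0,0,0, 30,0,0,0, 35,0,0,0, 40,0,0,0]' | egrep 'tcp|wrist'
python3 -m crank '[5,0,0,0, 10,0,0,0, 16,0,0,0, 16,0,0,0, 16,0,0,0]' | egrep 'tcp|wrist'
python3 - <<'E'
from h import *
s=env.read_state();t=s["tcp_pos"];print(t,s["wrist_force"],s["wrist_torque"])
v,u=np.mgrid[0:400,0:640]
for n in("side","top"):
    im,d,c=snap(n);P=world(c,u,v,d)
    h=P[(d>0)&(P[...,2]>.265)&(P[...,2]<.30)&(abs(P[...,0]-.56)<.06)&(abs(P[...,1]+.077)<.015)]
    for x in(.505,.55,.57,.59):
        q=h[abs(h[:,0]-x)<.01]
        if len(q):print(n,x,q.mean(0).round(4),len(q))
    if n=="side":cv2.imwrite("pics/on.png",cv2.resize(im[130:240,270:380,::-1],None,fx=5,fy=5,interpolation=cv2.INTER_CUBIC))
E
```

```text
tcp_pos: [0.4649, -0.073, 0.2806]
wrist_force: [0.1, 0.1, -2.1]
tcp_pos: [0.505, -0.0748, 0.2804]
wrist_force: [-0.1, 0.4, -2.6]
tcp_pos: [0.5206, -0.0756, 0.2805]
wrist_force: [-0.4, 0.5, -3.1]
[ 0.52061157 -0.07561128  0.2804706 ] [-0.3861296   0.54165153 -3.07633257] [0.01539285 0.07047195 0.04404685]
side 0.505 [ 0.5094 -0.0801  0.2824] 14
```

View pics/on.png

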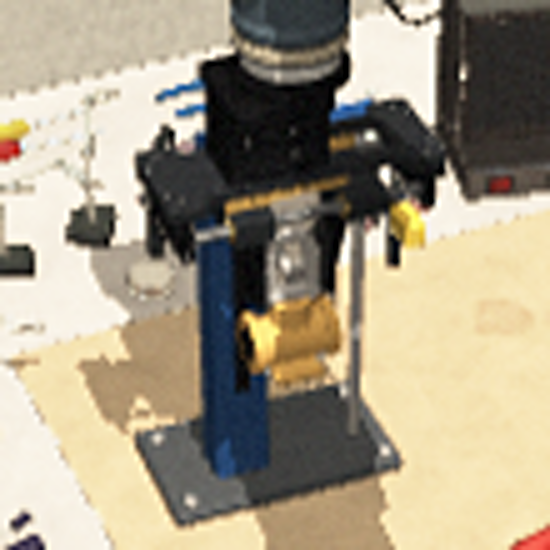

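The bar tip shows inside the eye opening at (290,260), with no contact force. Now turn the part so the gripper end clears the paddle at (408,222), then average the weight.

```bash
cat > f.py <<'E'
from h import *
def avg(k=12):
    a=[]
    for i in range(k): env.get_image("side"); a.append(env.read_state()["wrist_force"])
    a=np.array(a); return a.mean(0).round(2),a.std(0).round(2)
if __name__=="__main__":
    s=env.read_state(); print(s["time_s"],s["tcp_pos"].round(4),avg(),s["grasp_force"])
E
python3 -m crank '[0,0,0,0.11, 0,0,0,0.23, 0,0,0,0.34, 0,0,0,0.45, 0,0,0,0.45]' | egrep 'tcp|wrist|ori'
python3 f.py
```

```text
tcp_pos: [0.5206, -0.0756, 0.2806]
orientation: [0.969, -0.245, 0.0, 0.0]
wrist_force: [1.0, -0.0, -3.8]
12.425 [ 0.5206 -0.0756  0.2806] (array([ 0.3 , -0.22, -2.86]), array([0.54, 0.47, 0.38])) 24.99446762725711
```

```bash
python3 -m crank '[0,0,5,0, 0,0,10,0, 0,0,15,0, 0,0,18,0, 0,0,20,0]' | egrep 'tcp|wrist'
python3 -m crank '[0,0,2,0, 0,0,4,0, 0,0,7,0, 0,0,10,0, 0,0,13,0]' | egrep 'tcp|wrist'
python3 -m crank '[0,0,3,0, 0,0,7,0, 0,0,11,0, 0,0,15,0, 0,0,19,0]' | egrep 'tcp|wrist'
python3 f.py
python3 - <<'E'
from h import *
im,d,c=snap("side"); v,u=np.mgrid[0:400,0:640]; P=world(c,u,v,d); hsv=cv2.cvtColor(im,cv2.COLOR_RGB2HSV)
m=(cv2.inRange(hsv,(0,150,80),(8,255,255))>0)&(d>0)&(abs(P[...,1]+.13)<.04)&(P[...,2]>.1)&(P[...,0]<.66)
print("pointer",P[m].mean(0),m.sum())
y=(cv2.inRange(hsv,(18,120,90),(35,255,255))>0)&(d>0)&(abs(P[...,1]+.177)<.02)&(P[...,2]>.2)
print("paddle",P[y].min(0),P[y].max(0),y.sum())
E
```

```text
tcp_pos: [0.5207, -0.0755, 0.2603]
wrist_force: [0.8, 0.8, -2.8]
tcp_pos: [0.5209, -0.0755, 0.2474]
wrist_force: [0.5, 0.2, -2.0]
tcp_pos: [0.5209, -0.0755, 0.2284]
wrist_force: [-0.5, 1.0, -1.3]
14.9 [ 0.5209 -0.0755  0.2284] (array([-0.46,  1.97, -1.29]), array([0.69, 0.38, 0.37])) 24.992642649449408
pointer [nan nan nan] 0
paddle [ 0.61310601 -0.1735646   0.26234455] [ 0.63307569 -0.1611879   0.27480541] 7<stdin>:4: RuntimeWarning: Mean of empty slice.
  ret = um.true_divide(
```

Run:
```python
from h import *
im,d,c=snap("side"); t=snap("top")[0]
a=cv2.resize(im[135:245,275:375,::-1],None,fx=5,fy=5,interpolation=cv2.INTER_CUBIC)
b=cv2.resize(t[150:260,300:356+0,::-1],None,fx=5,fy=5,interpolation=cv2.INTER_CUBIC)
cv2.imwrite("pics/load.png",np.hstack([a,b]))
s=env.read_state();print(s["wrist_torque"],s["tcp_pos"])
```

```text
[0.5278253  0.12230283 0.03057019] [ 0.52075214 -0.07546214  0.22858058]
```

View pics/load.png

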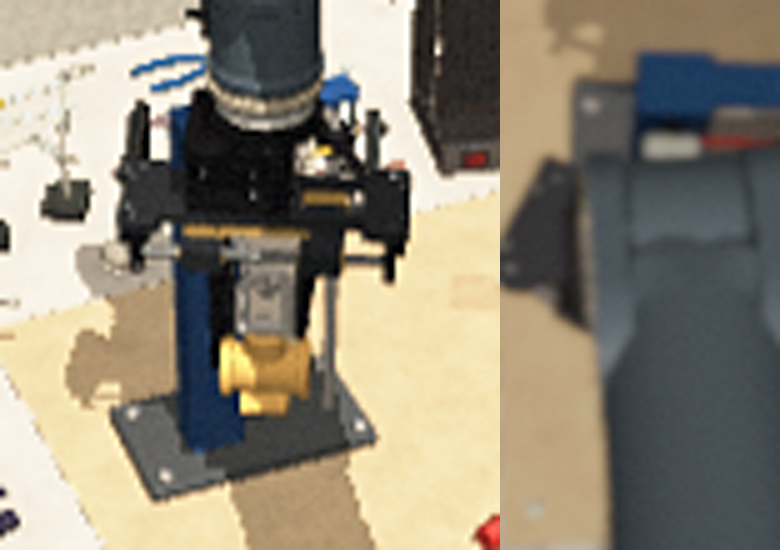

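The picture shows the part on the hook, with the gripper end clear in front of the yellow paddle (320,150). The 2 N sideways force means the eye is off-centre on the bar, so I shift +y until it vanishes.

```bash
python3 -m crank '[-0.5,-1,0,0, -1,-2,0,0, -1,-2,0,0, -1,-2,0,0, -1,-2,0,0]' | egrep 'tcp|wrist'
python3 f.py
```

```text
tcp_pos: [0.5209, -0.0736, 0.2286]
wrist_force: [0.3, -0.6, -1.3]
16.275 [ 0.5209 -0.0736  0.2286] (array([ 0.14, -0.25, -1.56]), array([0.48, 0.65, 0.53])) 24.993951860815287
```

```bash
cat > g.py <<'E'
from h import *
import sys
# average force and pointer/hook height from the top camera
k=int(sys.argv[1]); F=[];Z=[]
v,u=np.mgrid[0:400,0:640]
for i in range(k):
    im,d,c=snap("top"); s=env.read_state(); F.append(s["wrist_force"])
    P=world(c,u,v,d); hsv=cv2.cvtColor(im,cv2.COLOR_RGB2HSV)
    m=((cv2.inRange(hsv,(0,130,60),(8,255,255))|cv2.inRange(hsv,(172,130,60),(180,255,255)))>0)&(d>0)&(abs(P[...,1]+.12)<.05)&(abs(P[...,0]-.61)<.04)&(P[...,2]>.1)
    if m.sum(): Z.append(np.median(P[m][:,2]))
F=np.array(F); print(s["time_s"],s["tcp_pos"].round(4),"F",F.mean(0).round(2),(F.std(0)/k**.5).round(2),"grasp",s["grasp_force"],"pointer z",np.round(Z,4)[::max(1,k//8)],np.mean(Z).round(4),m.sum())
E
python3 - <<'E'
from h import *
z=np.load("top0.npz");im,d=z["im"],z["d"];c=env.get_calibration("top");v,u=np.mgrid[0:400,0:640];P=world(c,u,v,d);hsv=cv2.cvtColor(im,cv2.COLOR_RGB2HSV)
m=((cv2.inRange(hsv,(0,130,60),(8,255,255))|cv2.inRange(hsv,(172,130,60),(180,255,255)))>0)&(d>0)&(abs(P[...,1]+.12)<.05)&(abs(P[...,0]-.61)<.04)&(P[...,2]>.1)
print("unloaded pointer",P[m].mean(0),np.median(P[m][:,2]),m.sum())
E
python3 -m crank '[0,0,3,0, 0,0,6,0, 0,0,9,0, 0,0,12,0, 0,0,15,0]' | egrep 'tcp|wrist'
python3 g.py 16
```

```text
unloaded pointer [ 0.61492289 -0.11673046  0.27989845] 0.2798261312156952 16
tcp_pos: [0.5209, -0.0734, 0.2134]
wrist_force: [0.4, -0.3, -0.7]
18.3 [ 0.5209 -0.0734  0.2136] F [ 0.13 -0.28 -0.53] [0.16 0.09 0.15] grasp 24.99362239614129 pointer z [0.2312 0.2303 0.2314 0.2325 0.2326 0.2318 0.2296 0.2313] 0.2316 20
```

```bash
python3 -m crank '[0,0,1,0, 0,0,2.5,0, 0,0,4,0, 0,0,5,0, 0,0,6,0]' | egrep 'tcp|wrist'
python3 g.py 50
```

```text
tcp_pos: [0.5209, -0.0734, 0.2075]
wrist_force: [1.0, -0.8, -1.1]
21.425 [ 0.5209 -0.0734  0.2076] F [ 0.27 -0.34 -0.26] [0.07 0.06 0.06] grasp 24.993567997589707 pointer z [0.227  0.2258 0.2261 0.2265 0.2267 0.2266 0.227  0.2258 0.2266] 0.2262 23
```

```bash
python3 -m crank '[0,0,1,0, 0,0,2,0, 0,0,3,0, 0,0,3.5,0, 0,0,3.5,0]' | egrep 'tcp|wrist'
python3 -m crank '[0,0,0,0, 0,0,0,0, 0,0,0,0, 0,0,0,0, 0,0,0,0]' 255 3
python3 g.py 12
python3 -m crank '[0,0,0,0, 0,0,0,0, 0,0,0,0, 0,0,0,0, 0,0,0,0]' 60
python3 g.py 20
```

```text
tcp_pos: [0.5209, -0.0734, 0.204]
wrist_force: [0.8, 0.8, 0.2]
time_s: 22.68
tcp_pos: [0.5208, -0.0734, 0.2041]
orientation: [0.969, -0.246, 0.0, 0.0]
wrist_force: [-0.1, 0.3, -0.2]
opening: 0.0401
grasp_force: 3.0
23.275 [ 0.5208 -0.0734  0.2041] F [ 0.   -0.07 -0.06] [0.15 0.15 0.16] grasp 2.9961060573987197 pointer z [0.2223 0.2221 0.2215 0.2229 0.2219 0.2216 0.2223 0.2217 0.2225 0.2234
 0.222  0.2237] 0.2223 23
time_s: 23.9
tcp_pos: [0.5209, -0.0733, 0.2041]
orientation: [0.969, -0.246, 0.0, 0.0]
wrist_force: [-0.2, -0.6, -0.3]
opening: 0.0665
grasp_force: 0.0
24.9 [ 0.5208 -0.0734  0.2041] F [ 0.1   0.06 -0.11] [0.11 0.12 0.12] grasp 0.0 pointer z [0.2194 0.2195 0.2191 0.2184 0.2196 0.2203 0.2193 0.2178 0.2187 0.2193] 0.2192 19
```

The scale now carries it, and the hook sank only about 3 mm on release. Retract straight up, then measure.

```bash
python3 -m crank '[0,0,-4,0, 0,0,-10,0, 0,0,-20,0, 0,0,-32,0, 0,0,-45,0]' | egrep 'tcp|wrist'
python3 -m crank '[0,0,-20,0, 0,0,-45,0, 0,0,-80,0, 0,0,-120,0, 0,0,-160,0]' | egrep 'tcp|wrist'
python3 -m crank '[15,16,0,-0.1, 32,36,0,-0.2, 50,56,0,-0.32, 65,73,0,-0.45, 70,79,0,-0.45]' 255 10| egrep 'tcp|ori'
cat > m.py <<'E'
from h import *
v,u=np.mgrid[0:400,0:640]
for n in("side","top"):
    im,d,c=snap(n);P=world(c,u,v,d);hsv=cv2.cvtColor(im,cv2.COLOR_RGB2HSV)
    ok=(d>0)&(P[...,2]>.1)
    def rep(name,m):
        q=P[m]; print(n,name,len(q),*( [q.mean(0).round(4),q.min(0).round(3),q.max(0).round(3)] if len(q) else []))
    red=((cv2.inRange(hsv,(0,130,60),(8,255,255))|cv2.inRange(hsv,(172,130,60),(180,255,255)))>0)&ok&(abs(P[...,1]+.12)<.05)&(abs(P[...,0]-.61)<.04)
    yel=(cv2.inRange(hsv,(18,110,80),(36,255,255))>0)&ok&(abs(P[...,1]+.175)<.025)
    rep("pointer",red); rep("paddle",yel&(P[...,0]<.57)); rep("rider",yel&(P[...,0]>.59))
    br=(cv2.inRange(hsv,(12,90,60),(30,255,255))>0)&(d>0)&(abs(P[...,0]-.52)<.06)&(abs(P[...,1]+.074)<.06)&(P[...,2]>.08)&(P[...,2]<.2)
    rep("valve",br)
print(env.read_state()["time_s"],env.read_state()["tcp_pos"])
E
python3 m.py
```

```text
tcp_pos: [0.521, -0.0734, 0.2502]
wrist_force: [-0.4, -0.1, -0.1]
tcp_pos: [0.5205, -0.0733, 0.4112]
wrist_force: [-0.0, 0.2, 0.3]
tcp_pos: [0.5445, -0.1777, 0.4094]
orientation: [1.0, -0.025, 0.0, 0.0]
side pointer 16 [ 0.6147 -0.1195  0.2192] [ 0.61  -0.137  0.211] [ 0.621 -0.1    0.223]
side paddle 67 [ 0.5336 -0.1736  0.3332] [ 0.516 -0.199  0.261] [ 0.561 -0.152  0.491]
side rider 6 [ 0.623  -0.1677  0.2665] [ 0.617 -0.171  0.258] [ 0.639 -0.161  0.272]
side valve 239 [ 0.5106 -0.0696  0.1487] [ 0.486 -0.109  0.118] [ 0.541 -0.039  0.18 ]
top pointer 0
top paddle 2 [ 0.4441 -0.1972  0.7353] [ 0.443 -0.197  0.735] [ 0.445 -0.197  0.735]
top rider 0
top valve 185 [ 0.5197 -0.0739  0.1516] [ 0.492 -0.109  0.121] [ 0.555 -0.042  0.191]
26.875 [ 0.54455397 -0.17668964  0.40929181]
```

```bash
python3 -m crank '[0,0,30,0, 0,0,60,0, 0,0,80,0, 0,0,95,0, 0,0,100,0]' | egrep 'tcp|wrist|open'
python3 -m crank '[0,0,1,0, 0,0,2,0, 0,0,3,0, 0,0,4,0, 0,0,4,0]' | egrep 'tcp|wrist|open'
python3 - <<'E'
from h import *
v,u=np.mgrid[0:400,0:640]
im,d,c=snap("side"); np.savez("side1.npz",im=im,d=d)
for f in("side0","side1"):
    z=np.load(f+".npz");im,d=z["im"],z["d"];P=world(c,u,v,d);hsv=cv2.cvtColor(im,cv2.COLOR_RGB2HSV)
    red=((cv2.inRange(hsv,(0,100,50),(9,255,255))|cv2.inRange(hsv,(171,100,50),(180,255,255)))>0)&(d>0)&(P[...,2]>.1)&(abs(P[...,1]+.12)<.04)&(abs(P[...,0]-.61)<.04)
    o=np.array(c["position"]); r=world(c,u[red],v[red],1.0)-o
    q=o+r*((.6149-o[0])/r[:,0])[:,None]
    # fit z vs y across the bar
    print(f,red.sum(),q.mean(0).round(4),"z@y=-.12",np.polyval(np.polyfit(q[:,1]+.12,q[:,2],0),0).round(4),"depth z",np.median(P[red][:,2]).round(4),q[:,1].min(),q[:,1].max())
for n in("side","top"):
    z=np.load(n+"0.npz");im,d=z["im"],z["d"];c=env.get_calibration(n);P=world(c,u,v,d)
    s=(d>0)&(abs(P[...,0]-.545)<.012)&(abs(P[...,1]+.176)<.006)&(P[...,2]>.272)&(P[...,2]<.3)
    print(n,"paddle top z",np.sort(P[s][:,2]).round(4))
E
```

```text
tcp_pos: [0.5445, -0.1754, 0.3086]
wrist_force: [0.2, -0.9, 0.4]
opening: 0.0004
tcp_pos: [0.5447, -0.1763, 0.3051]
wrist_force: [0.4, -0.2, -0.3]
opening: 0.0003
side0 19 [ 0.6149 -0.121   0.2787] z@y=-.12 0.2787 depth z 0.2791 -0.14006362782966064 -0.10126685606651104
side1 21 [ 0.6149 -0.1208  0.2199] z@y=-.12 0.2199 depth z 0.2199 -0.14056746558471045 -0.10075407182809931
side paddle top z [0.2754 0.276  0.2762 0.2769 0.2781 0.2782 0.2787 0.2789 0.2789 0.2793
 0.2804 0.2816]
top paddle top z [0.2732 0.2733 0.2739 0.2741 0.2743 0.2746 0.2746 0.2748 0.2758 0.2758
 0.276  0.2761 0.2763 0.2763 0.2766 0.2766 0.2767 0.2767 0.2767 0.2768
 0.2768 0.2768 0.277  0.2772 0.2774 0.2777 0.2777 0.2779 0.278  0.2781
 0.2782 0.2788 0.2789 0.2792 0.2794 0.2802 0.2802 0.2811]
```

```bash
python3 -m crank '[0,0,1,0, 0,0,2,0, 0,0,2,0, 0,0,2,0, 0,0,2,0]' | egrep 'tcp|wrist'
python3 -m crank '[0,0,1,0, 0,0,2,0, 0,0,2,0, 0,0,2,0, 0,0,2,0]' | egrep 'tcp|wrist'
python3 -m crank '[0,0,1,0, 0,0,2,0, 0,0,2,0, 0,0,2,0, 0,0,2,0]' | egrep 'tcp|wrist'
python3 -m crank '[0,0,1,0, 0,0,2,0, 0,0,2,0, 0,0,2,0, 0,0,2,0]' | egrep 'tcp|wrist'
```

```text
tcp_pos: [0.5447, -0.1762, 0.3031]
wrist_force: [0.4, 0.2, 0.2]
tcp_pos: [0.5447, -0.1762, 0.3011]
wrist_force: [-0.1, 0.4, 1.8]
tcp_pos: [0.5447, -0.1762, 0.299]
wrist_force: [0.1, 0.1, 2.2]
tcp_pos: [0.5447, -0.1762, 0.297]
wrist_force: [-0.5, -0.2, 0.6]
```

```bash
python3 -m crank '[0,0,4,0, 0,0,8,0, 0,0,12,0, 0,0,17,0, 0,0,22,0]' | egrep 'tcp|wrist'
python3 -m crank '[0,0,5,0, 0,0,10,0, 0,0,15,0, 0,0,18,0, 0,0,20,0]' | egrep 'tcp|wrist'
python3 m.py
```

```text
tcp_pos: [0.5448, -0.1762, 0.2747]
wrist_force: [-0.6, -0.5, 1.9]
tcp_pos: [0.5447, -0.1762, 0.2549]
wrist_force: [1.7, -0.5, 1.7]
side pointer 13 [ 0.6142 -0.12    0.2204] [ 0.61  -0.141  0.218] [ 0.619 -0.099  0.225]
side paddle 51 [ 0.5286 -0.1727  0.2664] [ 0.507 -0.197  0.213] [ 0.561 -0.15   0.336]
side rider 3 [ 0.619  -0.1652  0.2222] [ 0.614 -0.169  0.219] [ 0.624 -0.159  0.226]
side valve 236 [ 0.5105 -0.0695  0.1487] [ 0.487 -0.111  0.117] [ 0.541 -0.038  0.177]
top pointer 25 [ 0.6163 -0.1191  0.2159] [ 0.613 -0.138  0.177] [ 0.621 -0.098  0.232]
top paddle 0
top rider 5 [ 0.6188 -0.1586  0.228 ] [ 0.619 -0.163  0.22 ] [ 0.619 -0.155  0.239]
top valve 174 [ 0.519  -0.0722  0.1525] [ 0.492 -0.11   0.12 ] [ 0.556 -0.042  0.2  ]
32.025 [ 0.54448947 -0.17615236  0.25476638]
```

```bash
python3 -m crank '[0,0,0.8,0, 0,0,1.6,0, 0,0,1.6,0, 0,0,1.6,0, 0,0,1.6,0]' | egrep 'tcp|wrist'
python3 -m crank '[0,0,-10,0, 0,0,-40,0, 0,0,-80,0, 0,0,-120,0, 0,0,-160,0]' | egrep 'tcp|wrist'
python3 -m crank '[0,50,0,0, 0,100,0,0, 0,150,0,0, 0,200,0,0, 0,240,0,0]' | egrep 'tcp|wrist'
python3 - <<'E'
from h import *
v,u=np.mgrid[0:400,0:640]; o={}
for k in range(4):
  for n in("side","top"):
    im,d,c=snap(n);P=world(c,u,v,d);hsv=cv2.cvtColor(im,cv2.COLOR_RGB2HSV);ok=(d>0)&(P[...,2]>.1)
    red=((cv2.inRange(hsv,(0,100,50),(9,255,255))|cv2.inRange(hsv,(171,100,50),(180,255,255)))>0)&ok&(abs(P[...,1]+.12)<.03)&(abs(P[...,0]-.61)<.02)
    yel=(cv2.inRange(hsv,(18,110,80),(36,255,255))>0)&ok&(abs(P[...,1]+.175)<.025)&(P[...,2]<.26)
    top=ok&(abs(P[...,0]-.545)<.012)&(abs(P[...,1]+.176)<.006)&(abs(P[...,2]-.23)<.008)
    for nm,m in(("ptr",red),("rider",yel&(P[...,0]>.59)),("ptop",top)):
        if m.sum(): o.setdefault((n,nm),[]).append(np.median(P[m][:,2]))
    if k==0: np.savez(n+"2.npz",im=im,d=d)
for k,x in o.items(): print(k,np.mean(x).round(4),np.std(x).round(4),len(x))
print("initial:")
for n in("side","top"):
    z=np.load(n+"0.npz");im,d=z["im"],z["d"];c=env.get_calibration(n);P=world(c,u,v,d);hsv=cv2.cvtColor(im,cv2.COLOR_RGB2HSV)
    y=(cv2.inRange(hsv,(18,110,80),(36,255,255))>0)&(abs(P[...,1]+.175)<.025)&(P[...,2]>.25)
    t=(d>0)&(abs(P[...,0]-.545)<.012)&(abs(P[...,1]+.176)<.006)&(abs(P[...,2]-.28)<.008)
    print(n,"rider",np.median(P[y&(P[...,0]>.59)][:,2]).round(4),"ptop",np.median(P[t][:,2]).round(4))
print(env.read_state()["time_s"])
E
```

```text
tcp_pos: [0.5445, -0.1762, 0.2534]
wrist_force: [-1.1, -0.8, 2.2]
tcp_pos: [0.5446, -0.1761, 0.4154]
wrist_force: [1.1, -0.6, 0.2]
tcp_pos: [0.5327, -0.4183, 0.4138]
wrist_force: [0.2, -0.4, 0.4]
('side', 'ptr') 0.2197 0.0005 4
('side', 'rider') 0.2217 0.0006 4
('side', 'ptop') 0.2296 0.0007 4
('top', 'ptr') 0.2193 0.0006 4
('top', 'rider') 0.2206 0.0008 4
('top', 'ptop') 0.2287 0.0005 4
initial:
side rider 0.268 ptop 0.2785
top rider 0.2683 ptop 0.2768
34.3
```

```bash
python3 -c "
from station import env
print(env.hand_in())"
```

```text
the job is handed in; nothing more can be done
None
```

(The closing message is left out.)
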